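Seat a power-supply shell in the sprung nest of a sloped assembly jig

ROBOT

A 6-joint arm with a two-finger parallel gripper is mounted at the origin on the work surface. World frame = base frame: x ahead of the robot, y to its left, z up, the work surface at z = 0. Lengths are in m, angles in rad, forces in N, time in s.
With the tool pointing down it reaches from about 0.3 to 0.875 m from the base axis. Payload 6.4 kg.
Tool frame: the origin (TCP) lies between the finger pads; the fingertips stand 8 mm ahead of it and the grasp point (between the pads) lies 11 mm behind it; z points along the fingers, y is the line along which they close (so a half turn about z gives the same grasp; the last joint's range is limited). The gripper opens to 85 mm and grips with 20 to 120 N. Pads are 22 mm wide; open, the fingers measure 114 mm over their backs; the gripper's body (76 mm by 85 mm) begins 54 mm behind the grasp point. The pads swing forward as they close: fully open they stand 13 mm farther back than shut.
Start: joints at [-1.421, 0.181, 1.607, -0, 1.354, -0.206], TCP at [0.2, -0.539, 0.218] pointing down, gripper open.
Joint ranges: [-2.99, 2.99], [-0.89, 2.07], [0.3, 2.58], [-1.14, 4.28], [0, 2.63], [-3.12, 3.12]. Speed limits (rad/s): [2.57, 2.57, 3.01, 3.14, 3.14, 3.14].

INTERFACE

Orientations are given as a unit quaternion [x, y, z, w].
In Python, from rig import env gives the robot as it stands. The module is installed in compiled form; this text tells all that it offers. Calls block until the motion is done:
- env.reach(position, orientation): joint-space move of the TCP to a pose.
- env.line_to(position, feed=0.15, orientation=None, threshold=None): straight line of the TCP; orientation=None keeps the orientation; feed is the mean speed in m/s. With threshold (N) it stops when the force on the tool has changed by that much, and returns True; else False.
- env.goto_joints(angles): joint-space move.
- env.gripper_to(opening, squeeze=None): finger opening in m; squeeze is the grip in N (None keeps the last); returns when the fingers have stopped.
- env.wait(seconds).
- env.ik(position, orientation): joint angles nearest the present ones, or None.
- env.read_camera(name): name is "side" or "top"; returns the picture (420x560x3 uint8, red, green, blue); there is no depth.
- env.camera_model(name): a dict with "fx", "fy", "cx", "cy" (pixels), "world_from_camera" (4x4, takes a point from camera to world coordinates). Camera axes: x right, y up, looking along -z (the intrinsics and any distortion apply to the point x, -y, -z); pixel columns grow to the right and rows downward; lengths in m; the calibration is good to about 2 mm. A picture is of the moment at which its call begins. camera_model takes no time and is no camera call.
A pose or a line that the arm cannot do raises env.Unreachable and nothing moves.
- env.finish_job(): hands the job in; it is judged then, once.
Trained networks look in the newest picture that a camera, given by its name, has taken for a name from the list of things; names that differ only in an ending like _2 or _b are one class to them, and where a whole thing is asked for, a point or a joint stands for the part that bears it (a point fixed in the world has none). Each returns a list of dicts, best first, with "p" (0 to 1); they miss things now and then, are a little off and sometimes report something else, mostly with a low value. They report only what shows in the picture. A call takes as long as a camera call. They do not tell look-alikes from the thing itself.
- env.look_for(label, camera): "box" ([centre column, centre row, width, height] in pixels, round what is visible of it).
- env.spot_point(label, camera): "at" ([column, row] in pixels: a listed point, or the origin of a listed thing).
Readings, each from a call of its own:
- env.get_time_s(): time.
- env.get_joints(): joint angles.
- env.get_qvel(): joint speeds.
- env.get_joint_efforts(): joint torques, N m.
- env.get_ee_pos(): TCP position.
- env.get_eef_rot(): TCP orientation.
- env.get_ft_force(): force on the tool from outside, world axes, zero at the start.
- env.get_torque(): the same for the moment, N m.
- env.get_finger_gap(): finger opening in m.
- env.get_grip_force(): force on a finger pad.
Only numpy, scipy, OpenCV 4.12 (cv2) and the standard library are available. Lean on these libraries where they do the work, as an engineer would, in place of code of your own. Each camera call takes 0.05 s, during which the arm holds its last target. There are 200 camera calls.

TASK

Take the shorter power-supply shell, the one with the terminal block sticking out of one end, and seat it in the grey plastic nest on the sloped jig: terminal block downhill in its notch, vents up, pressed fully home past the sprung jaw so that it lies flat on the nest floor and square between the walls. The nest has been clamped somewhere along the slope, so feel for its downhill wall rather than trust the measured position. Leave the longer shell and the other things on the bench where they lie, and let go of the shell at the end.

Things in the scene. Friction and masses are not known exactly. Their poses are not given: they have to be found in the camera images.
- shell: Shell to seat: bright steel box 110 (x) x 56 (y) x 40 mm high, vent slots in its top, about 0.45 kg. From its -x end sticks a black terminal block 22 mm long, y -4 to +24, z 9 to 25 mm. Origin: centre of the steel box's underside, z up. Lies on the bench vents up, block roughly towards the robot (within 26 degrees), in either of two places, the long shell in the other
- terminal (a point): on the shell: outer end of the terminal block, at the shell's own x -77, y 10, z 17 mm
- deck: Sloped aluminium plate of the jig, 230 x 150 mm, fixed. Origin on its top face, 92 mm above the bench; x points uphill, away from the robot, rising 22 degrees; y level, to the left; z square to the plate. A grey plastic nest stands on it, centred at y 0, clamped by hand up to 10 mm uphill or downhill of nominal. This offset is in no measured pose; find it by touch. The nest does not yield
- nest_floor (a point): where the middle of the nest floor would be at zero offset: deck x 0, y 0, z 6 mm. The seated shell's origin comes here, plus the offset along x. Side walls run x -48 to +48, top 14 mm above the floor, inner faces at y +-29.3 mm (about 1 mm play each side), bevelled outwards from 6 mm above the floor upwards
- low_wall (a point): nominal place (zero offset) of the downhill wall's inner face, at its top edge: deck x -55, z 20 mm (14 above the floor). Wall 12 mm thick, y -40 to +40 mm, with an open notch y -7 to +27 mm for the terminal block. The seated shell's steel end touches this wall
- jaw_face (a point): nominal foot of the sprung steel jaw's face: deck x +51, z 6 mm; 40 mm wide. Stands 4 mm into the shell's place; upright to 5 mm above the floor, then a 62 degree ramp to 17 mm. Yields uphill 6.5 mm at most (3 N, +0.4 N per mm). The shell's weight does not move it; 10 to 20 N on the shell's top does. A shell let in downhill end first, 12 degrees steeper than the deck, clears it
- lamp (a point): centre of the fixed lamp bar over the nest: level, along the deck's y, 26 deep x 20 high x 280 mm long, on two 14 mm posts 125 mm to each side. It is 210 mm above the deck's origin and 35 mm farther from the robot, so a gripper cannot come straight down: come in tilted towards the robot, square to the deck or steeper
- long_shell: a longer shell, 150 x 56 x 40 mm, without terminal block, not to be used; origin: centre of its underside. Leave alone
- board: green circuit board with components, 110 x 85 mm, 26 mm high, origin under its centre. Leave alone
- driver: grey electric screwdriver lying on the bench, 200 mm long (x), 34 mm thick, origin under its middle. Leave alone
- cutters: side cutters with blue handles lying flat, 140 x 65 x 16 mm, origin under their middle. Leave alone
- dish: small steel dish, 60 mm across, 20 mm high, origin under its centre. Leave alone
- brackets: small pile of sheet-metal brackets, 90 x 70 x 28 mm, origin under its centre. Leave alone
Mind the look-alikes: they are no part of the job. What is shaped like the shell but pink, purple or yellow is not meant.

How it is judged:
At the end, for the whole second after the job is handed in: Shell released and still in the nest: underside within 2 mm of its floor, flat within 1.4 degrees, square within 2 degrees, centred across within 3 mm, within 16 mm of nominal along the slope, terminal block downhill; jig unmoved, other things within 30 mm of their start (z of shell in the frame of deck between 0.004 and 0.0078 m and x of shell in the frame of deck between -0.016 and 0.016 m and y of shell in the frame of deck between -0.003 and 0.003 m and angle between the z axis of shell and the z axis of deck, either way round below 0.025 rad and angle between the x axis of shell and the x axis of deck, either way round below 0.035 rad and x of terminal in the frame of deck below -0.04 m and linear speed of shell below 0.01 m/s and distance of deck from where it was at the start of the episode below 0.005 m and distance of each of long_shell, board, driver, cutters, dish, brackets from where it was at the start of the episode below 0.03 m); the robot touches nothing.
It fails at once if the long shell or another bystander is pushed more than 30 mm from its place (distance of any of long_shell, board, driver, cutters, dish, brackets from where it was at the start of the episode above 0.03 m).
It also fails if it takes over 51 s, if anything falls off the work surface, if the arm or the gripper's body presses on something with over 40 N, if the wrist force passes 120 N, or if a joint passes its speed limit or range.

## Working session

There is one attempt and no reset: what is moved stays moved. The work goes in short steps, each a Python script; the robot and the scene stay as the last script left them, time stands still between calls to the robot, and variables do not carry over. Pictures are saved under pics/ and viewed, at most 10 in all, crops included, and the job is handed in when it is done.

```bash
mkdir -p pics; python3 - <<'E'
from rig import env
import cv2,numpy as np
for c in("top","side"):
    im=env.read_camera(c); cv2.imwrite(f"pics/{c}0.png",im[:,:,::-1])
    m=env.camera_model(c); print(c,{k:np.round(v,4).tolist() for k,v in m.items()})
    for l in("shell","long_shell","deck"):
        print(l,[(np.round(d["box"]).tolist(),round(d["p"],2)) for d in env.look_for(l,c)][:3])
    for l in("shell","terminal","deck","nest_floor","low_wall","lamp","jaw_face"):
        print(l,[(np.round(d["at"],1).tolist(),round(d["p"],2)) for d in env.spot_point(l,c)][:3])
print(env.get_time_s(),env.get_eef_rot())
E
```

```text
top {'fx': 544.4229, 'fy': 544.4229, 'cx': 275.4066, 'cy': 206.0331, 'world_from_camera': [[-0.0265, 0.9882, -0.1507, 0.238], [-0.9996, -0.0268, -0.0004, 0.0353], [-0.0044, 0.1507, 0.9886, 1.7138], [0.0, 0.0, 0.0, 1.0]]}
shell [([232.0, 246.0, 48.0, 29.0], 0.89), ([245.0, 192.0, 16.0, 40.0], 0.88), ([109.0, 242.0, 35.0, 33.0], 0.69)]
long_shell [([180.0, 209.0, 27.0, 52.0], 0.77)]
deck [([342.0, 163.0, 69.0, 85.0], 0.73)]
shell [([369.5, 283.8], 0.97), ([244.9, 187.7], 0.89), ([198.7, 301.5], 0.81)]
terminal [([245.0, 211.7], 0.93), ([377.4, 263.6], 0.9), ([256.3, 235.7], 0.82)]
deck [([336.8, 166.9], 0.77), ([352.5, 139.2], 0.69), ([329.8, 184.1], 0.32)]
nest_floor [([336.7, 172.2], 0.58)]
low_wall [([330.3, 184.5], 0.87)]
lamp [([352.1, 140.8], 0.94)]
jaw_face [([344.9, 152.9], 0.83)]
side {'fx': 443.8675, 'fy': 443.8675, 'cx': 275.0223, 'cy': 213.0982, 'world_from_camera': [[0.9596, 0.206, -0.1915, 0.2227], [-0.2812, 0.7091, -0.6466, -0.8018], [0.0026, 0.6744, 0.7384, 1.1248], [0.0, 0.0, 0.0, 1.0]]}
shell [([237.0, 221.0, 34.0, 34.0], 0.94), ([291.0, 220.0, 43.0, 23.0], 0.8), ([270.0, 143.0, 32.0, 29.0], 0.62)]
long_shell [([258.0, 184.0, 42.0, 22.0], 0.74), ([341.0, 273.0, 84.0, 52.0], 0.43)]
deck [([343.0, 270.0, 89.0, 47.0], 0.9)]
shell [([272.6, 146.7], 0.98), ([292.4, 223.9], 0.74), ([236.2, 225.3], 0.67)]
terminal [([255.7, 135.6], 0.97), ([248.4, 236.4], 0.87), ([268.8, 221.5], 0.74)]
deck [([335.2, 271.6], 0.96)]
nest_floor [([337.9, 268.8], 0.57), ([357.4, 265.1], 0.31)]
low_wall [([314.1, 267.8], 0.74)]
lamp [([359.7, 222.2], 0.58)]
jaw_face [([352.5, 265.3], 0.57)]
1.1 [9.84217168e-01 1.76964874e-01 3.23932374e-06 8.47830534e-06]
```

View pics/top0.png

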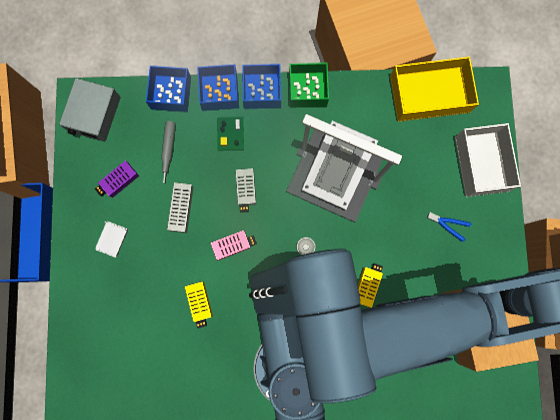

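View pics/side0.png

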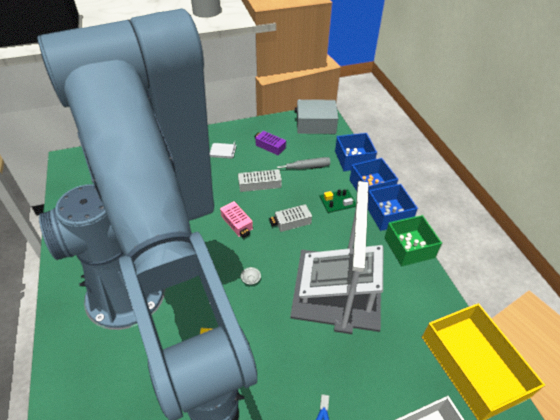

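```bash
python3 - <<'E'
import cv2,numpy as np
t=cv2.imread("pics/top0.png");s=cv2.imread("pics/side0.png")
f=lambda i,x,y,w,h,k:cv2.resize(i[y:y+h,x:x+w],None,fx=k,fy=k,interpolation=cv2.INTER_CUBIC)
cv2.imwrite("pics/c1.png",f(t,160,160,110,85,7))
cv2.imwrite("pics/c2.png",f(t,280,105,130,120,5))
cv2.imwrite("pics/c3.png",f(s,230,170,160,165,3.6))
E
```

```text
(no output)
```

View pics/c1.png

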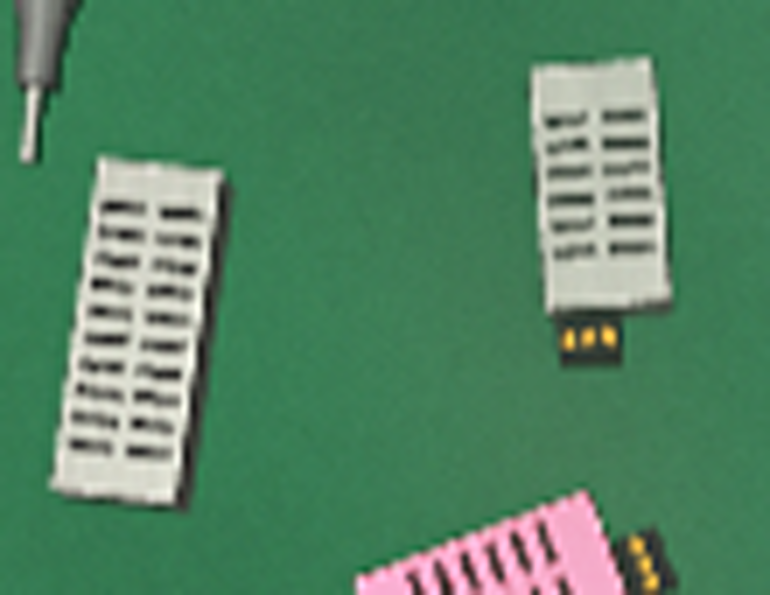

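View pics/c2.png

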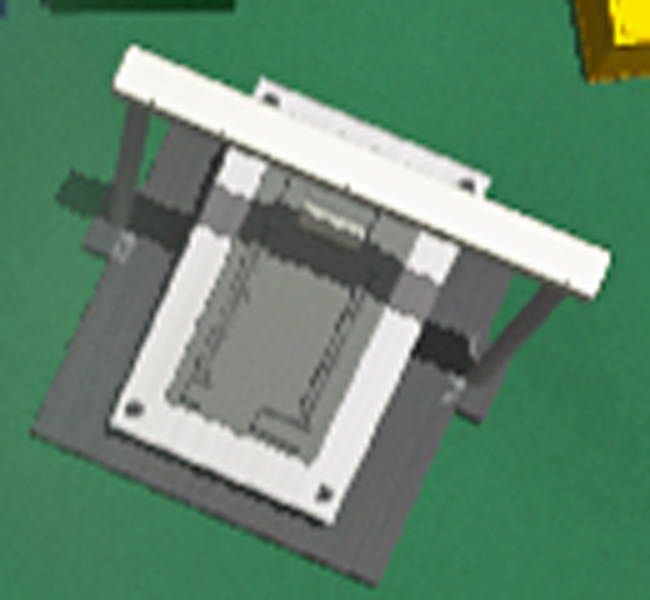

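View pics/c3.png

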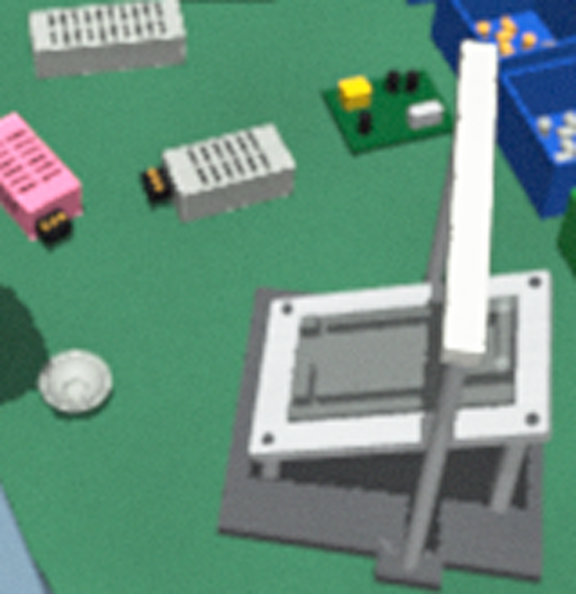

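Shell candidates in the top view:
- Steel box with the block at about (245,190): bright steel, 110 mm long, terminal block on the near end. This is the one meant.
- Steel box at (180,207): longer and has no block, so it is the long shell.
- Pink (231,245), purple (117,179) and yellow (198,302) and (370,285): look-alikes.

The crop confirms the target, with its block at about (244,208). The deck plate corners are at about (302,189), (346,208), (378,141) and (332,120).

```bash
cat > h.py <<'E'
from rig import env
import numpy as np
from scipy.spatial.transform import Rotation as R
from scipy.optimize import least_squares
def proj(c,P):
    m=env.camera_model(c); T=np.linalg.inv(np.array(m["world_from_camera"])); p=np.asarray(P)@T[:3,:3].T+T[:3,3]
    return np.c_[m["cx"]+m["fx"]*p[:,0]/-p[:,2], m["cy"]+m["fy"]*-p[:,1]/-p[:,2]]
def pose(x,y,yaw,z=0,pitch=0): # pitch>0: x rises
    T=np.eye(4);T[:3,:3]=(R.from_euler("z",yaw)*R.from_euler("y",-pitch)).as_matrix();T[:3,3]=x,y,z;return T
def tf(T,P): return np.asarray(P)@T[:3,:3].T+T[:3,3]
E
cat > fit.py <<'E'
from h import *
cr=lambda p,k,x,y:(np.array(p)+.5)/k-.5+[x,y]
def fit(obs,z,pitch,x0):
    def res(v,flat=True):
        T=pose(*v,z=z,pitch=pitch)
        r=[proj(c,tf(T,P))-q for c,P,q in obs]; return np.vstack(r).ravel() if flat else r
    s=least_squares(res,x0,loss="soft_l1"); print(np.round(s.x,4))
    for r in res(s.x,False): print(np.round(r,1).tolist())
    return s.x
S=lambda sx,sy,z:[.055*sx,.028*sy,z]
k1=lambda p:cr(p,7,160,160);k2=lambda p:cr(p,5,280,105);k3=lambda p:cr(p,3.6,230,170)
o1=("top",[S(1,1,.04),S(1,-1,.04)],k1([(533,66),(650,58)]))
o1b=("top",[S(-1,-1,0),S(-1,1,0)],k1([(672,303),(548,313)]))
o2=("side",[S(-1,1,.04),S(1,1,.04),S(1,-1,.04),S(-1,-1,.04),S(-1,-1,0),S(1,-1,0)],k3([(164,158),(275,125),(295,158),(180,187),(182,217),(294,190)]))
print("shell");s=fit([o1,o1b,o2],0,0,[.5,.1,0]);fit([o1,o1b],0,0,s);fit([o2],0,0,s)
D=[[-.115,.075,0],[-.115,-.075,0],[.115,-.075,0],[.115,.075,0]]
d1=("top",D,k2([(110,420),(333,516),(490,180),(262,79)]))
d2=("side",D,k3([(266,308),(250,445),(549,431),(550,273)]))
a=np.radians(22);L=lambda dx,y,dz:[(.035+dx)*np.cos(a)+(.21+dz)*np.sin(a),y,-(.035+dx)*np.sin(a)+(.21+dz)*np.cos(a)]
d3=("top",[L(.013,.14,.01),L(.013,-.14,.01)],k2([(133,45),(610,250)]))
print("deck");d=fit([d1,d2,d3],.092,a,[.6,-.15,-.42]);fit([d1,d3],.092,a,d);fit([d2],.092,a,d)
np.save("est.npy",[s,d])
E
python3 fit.py
```

```text
shell
[0.5622 0.1306 0.0402]
[[-1.0, -0.5], [0.0, -0.6]]
[[-0.5, 0.9], [-0.3, 0.6]]
[[-0.3, -2.3], [-0.2, -0.7], [0.4, 1.8], [0.8, 1.7], [0.1, 1.3], [-0.1, 0.8]]
[0.5625 0.1293 0.0406]
[[-0.6, -0.6], [0.4, -0.7]]
[[-0.0, 0.8], [0.1, 0.5]]
[0.5631 0.1344 0.0284]
[[-0.3, -3.3], [-0.2, -1.5], [0.3, 1.1], [0.6, 0.7], [-0.1, 0.3], [-0.2, 0.1]]
deck
[ 0.6055 -0.1595 -0.4501]
[[-0.4, 0.7], [-0.6, 1.1], [-0.3, -0.3], [-0.8, 0.0]]
[[1.6, -1.3], [-0.3, 2.8], [-0.9, 0.7], [-0.9, -0.0]]
[[0.4, -3.7], [2.0, -3.0]]
[ 0.6043 -0.1596 -0.4548]
[[-0.4, 0.9], [-0.7, 1.5], [-0.1, 0.3], [-0.6, 0.4]]
[[0.6, -3.5], [2.0, -2.3]]
[ 0.607  -0.1588 -0.4465]
[[1.9, -1.5], [0.1, 2.6], [-0.4, 0.3], [-0.7, -0.4]]
```

```bash
cat >> fit.py <<'E'
print("nolamp");d=fit([d1,d2],.092,a,d);
n1=("top",[[0,0,.006],[-.055,0,.02],[.051,0,.006]],[[336.7,172.2],[330.3,184.5],[344.9,152.9]])
n2=("side",[[0,0,0],[0,0,.006],[-.055,0,.02],[.051,0,.006]],[[335.2,271.6],[337.9,268.8],[314.1,267.8],[352.5,265.3]])
d=fit([d1,d2,n1,n2],.092,a,d);fit([d1],.092,a,d)
np.save("est.npy",[s,d])
E
python3 fit.py | sed -n '/nolamp/,$p'
cat >> h.py <<'E'
if __import__("os").path.exists("est.npy"): s,d=np.load("est.npy")
A=np.radians(22); DZ=.024          # TCP height in shell frame when grasped
def tool(T,flip,off=(0,0,DZ)):      # T=shell pose -> TCP pos, quat
    q=R.from_matrix(T[:3,:3])*R.from_euler("x",np.pi)
    if flip: q=q*R.from_euler("z",np.pi)
    return tf(T,[off])[0],q.as_quat()
def in_deck(x,z,tilt,y=0,corner=True): # shell pose, lower downhill edge at deck (x,y,z), nose down by tilt deg
    D=pose(*d,z=.092,pitch=A)
    L=pose(0,0,0); L[:3,:3]=R.from_euler("y",np.radians(tilt)).as_matrix(); L[:3,:3]=L[:3,:3].T if (L[:3,:3]@[1,0,0])[2]<0 else L[:3,:3]
    L[:3,3]=[x,y,z]-L[:3,:3]@np.array([-.055,0,0]); return D@L
E
python3 - <<'E'
from h import *
for f in(0,1):
    for n,T in(("pick",pose(*s)),("over",pose(*s,z=.15)),("pre",in_deck(-.06,.11,12)),("in",in_deck(-.04,.012,12)),("flat",in_deck(-.055,.006,0))):
        p,q=tool(T,f); print(f,n,np.round(p,3),np.round(env.ik(p,q),2) if env.ik(p,q) is not None else None)
print(np.round(in_deck(-.04,.012,12),3))
E
```

```text
nolamp
[ 0.6067 -0.1603 -0.4503]
[[-0.1, 0.3], [-0.3, 0.7], [-0.0, -0.7], [-0.6, -0.4]]
[[2.0, -1.2], [0.1, 3.0], [-0.4, 0.9], [-0.4, 0.1]]
[ 0.6021 -0.1582 -0.4461]
[[-0.7, 1.9], [-0.8, 2.2], [-0.8, 0.7], [-1.4, 1.2]]
[[0.3, -1.3], [-1.5, 2.9], [-2.2, 0.5], [-2.3, -0.2]]
[[1.3, -5.6], [0.2, -0.7], [-0.0, -1.7]]
[[3.8, -1.1], [0.6, 0.5], [4.2, 0.4], [3.8, 2.3]]
[ 0.6066 -0.1611 -0.4554]
[[0.0, 0.2], [-0.3, 0.8], [0.3, -0.5], [-0.1, -0.4]]
0 pick [0.562 0.131 0.024] [ 0.02  0.43  1.72 -0.    0.99  1.55]
0 over [0.562 0.131 0.174] [ 0.02  0.23  1.64 -0.    1.27  1.55]
0 pre [ 0.544 -0.13   0.222] [-0.45 -0.23  2.12  0.    0.66  1.57]
0 in [ 0.594 -0.154  0.139] [-0.45  0.04  2.07  0.    0.44  1.57]
0 flat [ 0.592 -0.153  0.12 ] [-0.45  0.14  1.92  0.    0.69  1.57]
1 pick [0.562 0.131 0.024] [ 0.02  0.43  1.72 -0.    0.99 -1.59]
1 over [0.562 0.131 0.174] [ 0.02  0.23  1.64 -0.    1.27 -1.59]
1 pre [ 0.544 -0.13   0.222] [-0.45 -0.23  2.12  0.    0.66 -1.57]
1 in [ 0.594 -0.154  0.139] [-0.45  0.04  2.07  0.    0.44 -1.57]
1 flat [ 0.592 -0.153  0.12 ] [-0.45  0.14  1.92  0.    0.69 -1.57]
[[ 0.748  0.431 -0.504  0.606]
 [-0.358  0.902  0.241 -0.16 ]
 [ 0.559  0.     0.829  0.119]
 [ 0.     0.     0.     1.   ]]
```

```bash
python3 - <<'E'
from h import *
np.save("est.npy",[s,[.6062,-.1605,-.452]])
env.gripper_to(.085,60)
q=tool(pose(*s),0)[1]
env.reach([.25,-.25,.28],env.get_eef_rot()); env.reach([.40,.10,.26],q)
p,q=tool(pose(*s,z=.08),0); env.reach(p,q)
p,q=tool(pose(*s),0); print(env.line_to(p,.12,threshold=12), env.get_ee_pos())
env.gripper_to(.03,60); print(env.get_finger_gap(),env.get_grip_force())
env.line_to(p+[0,0,.12],.15); print(env.get_finger_gap(),env.get_ft_force(),env.get_time_s())
import cv2
a=[env.read_camera(c)[:,:,::-1] for c in("top","side")]
cv2.imwrite("pics/g.png",np.hstack([cv2.resize(a[0][130:330,180:380],(400,400)),cv2.resize(a[1][130:330,180:380],(400,400))]))
E
```

```text
False [0.56293469 0.13068105 0.0249503 ]
0.029846196146601917 4.910309643018991
0.030441295950547054 [-0.41492652 -0.17463721 -0.49129242] 7.1333
```

View pics/g.png

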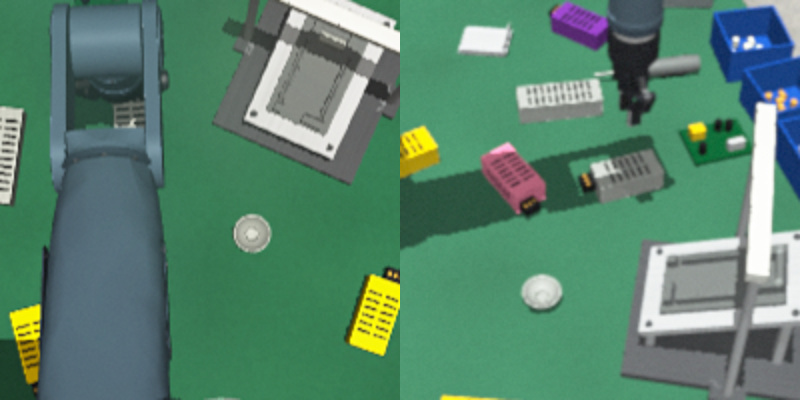

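The grasp missed: the fingers closed freely, and the shell at side (290,219) and top (245,186) hasn't moved. I'll check the calibration against the known TCP.

```bash
python3 - <<'E'
from h import *
import cv2
p=env.get_ee_pos(); print(p, R.from_quat(env.get_eef_rot()).as_matrix().round(3).tolist())
print(env.camera_model("top").keys())
for c in("top","side"):
    print(c,proj(c,[p,p+[0,0,-.008]]).round(1).tolist(),[ (np.round(x["at"],1).tolist(),round(x["p"],2)) for x in env.spot_point("shell",c)[:4]], proj(c,[[s[0],s[1],0],[s[0],s[1],.04]]).round(1).tolist())
    print([proj(c,tf(pose(*s),[[x,y,z] for x,y,z in((-.055,.028,.04),(.055,.028,.04),(.055,-.028,.04),(-.055,-.028,.04),(-.077,.010,.017))])).round(0).tolist()])
im=env.read_camera("side")[:,:,::-1][130:280,220:370]
T=pose(*s); im=cv2.resize(im,(600,600),interpolation=cv2.INTER_CUBIC)
for P,col in((p-[0,0,.0],(0,0,255)),(p-[0,0,.12],(255,0,255)),*[(x,(0,255,255)) for x in tf(T,[(-.055,.028,.04),(.055,.028,.04),(.055,-.028,.04),(-.055,-.028,.04),(-.055,-.028,0),(.055,-.028,0)])]):
    u=(proj("side",[P])[0]-[220,130]+.5)*4; cv2.circle(im,tuple(int(x) for x in u),4,col,-1)
cv2.imwrite("pics/chk.png",im)
E
```

```text
[0.56116483 0.13056608 0.14247312] [[0.999, 0.04, -0.003], [0.04, -0.999, -0.0], [-0.003, -0.0, -1.0]]
dict_keys(['fx', 'fy', 'cx', 'cy', 'world_from_camera'])
top [[242.5, 178.8], [242.7, 179.4]] [([123.4, 181.2], 0.98), ([367.4, 280.3], 0.9), ([199.6, 299.7], 0.77), ([247.4, 188.2], 0.56)] [[245.3, 187.4], [244.6, 185.0]]
[[[237.0, 203.0], [235.0, 168.0], [252.0, 167.0], [255.0, 202.0], [243.0, 211.0]]]
side [[294.2, 191.3], [294.1, 193.1]] [([219.5, 343.5], 0.96), ([294.2, 224.7], 0.78), ([181.6, 214.3], 0.59), ([270.7, 145.8], 0.56)] [[293.0, 221.2], [293.4, 213.2]]
[[[275.0, 211.0], [306.0, 204.0], [312.0, 215.0], [280.0, 223.0], [270.0, 221.0]]]
```

View pics/chk.png

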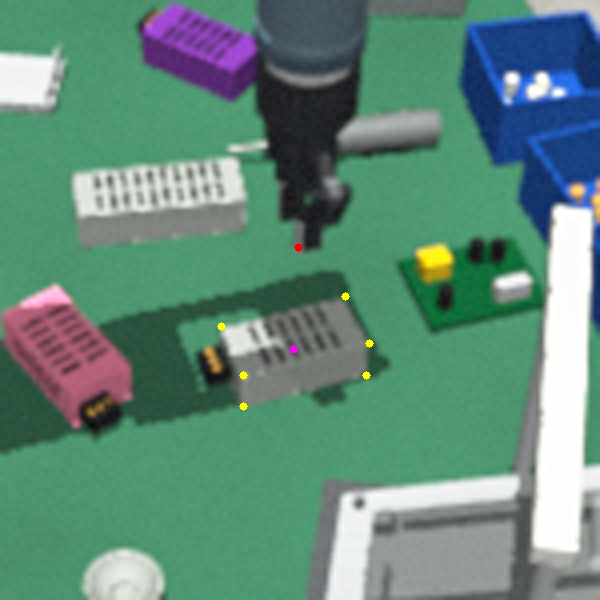

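```bash
python3 - <<'E'
from h import *
env.gripper_to(.085,60); print("open",env.get_finger_gap())
p,q=tool(pose(*s),0)
for z in(.024,.012):
    p[2]=z; print(env.line_to(p,.12,threshold=12), env.get_ee_pos().round(4),env.get_ft_force().round(1))
env.gripper_to(.045,60)
for i in range(3): print(env.get_finger_gap(),env.get_grip_force(),env.get_ee_pos().round(4)); env.wait(.15)
print(env.get_time_s())
E
```

```text
open 0.08513014411079492
False [0.563  0.1307 0.0249] [ 0.3  0.5 -0.2]
False [0.5617 0.1306 0.0118] [-0.4  0.5  0.6]
0.05431545603075972 64.86334204673767 [0.563  0.1304 0.0131]
0.0542047726884167 64.86175775527954 [0.563  0.1303 0.0131]
0.05442686392421594 64.8609209060669 [0.563  0.1304 0.0131]
10.2083
```

```bash
sed -i 's/^A=np.radians(22); DZ=.024/A=np.radians(22); DZ=.013/' h.py; python3 - <<'E'
from h import *
import cv2
p=env.get_ee_pos(); q=env.get_eef_rot()
env.line_to(p+[-.03,-.01,.15],.15); print("gap",env.get_finger_gap(),env.get_ft_force().round(1))
env.reach(*tool(in_deck(-.10,.12,12),0))
p,q=tool(in_deck(-.040,.05,12),0); env.line_to(p,.15,orientation=q)
print("gap",env.get_finger_gap(),env.get_ft_force().round(1),env.get_time_s())
a=[env.read_camera(c)[:,:,::-1] for c in("top","side")]
cv2.imwrite("pics/h.png",np.hstack([cv2.resize(a[0][100:230,270:400],(400,400)),cv2.resize(a[1][180:330,250:400],(400,400))]))
E
```

```text
gap 0.053928753547784085 [-0.6 -0.9 -4.9]
gap 0.05434643150040095 [ 0.1 -0.3 -5.2] 13.0833
```

View pics/h.png

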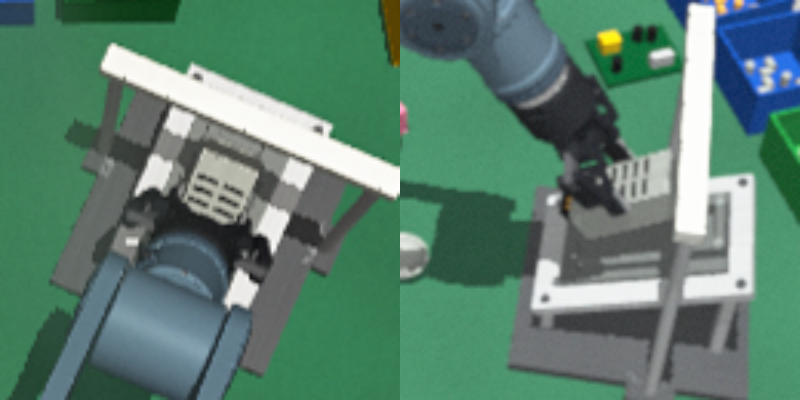

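The shell is held at top about (341,160), aligned with the nest and nose downhill. Next I lower it and feel for the downhill wall.

```bash
python3 - <<'E'
from h import *
Dm=pose(*d,z=.092,pitch=A)
def st(n,r=None):
    e=np.linalg.inv(Dm)@np.r_[env.get_ee_pos(),1]; print(n,r,"tcp deck",e[:3].round(4),"F deck",(Dm[:3,:3].T@env.get_ft_force()).round(1),round(env.get_time_s(),2))
def to(x,z,t,feed,th): p,q=tool(in_deck(x,z,t),0); return env.line_to(p,feed,orientation=q,threshold=th)
st("0"); p,q=tool(in_deck(-.040,.05,12),0); print("tcp->corner",np.round([-.04,0,.05]-(np.linalg.inv(Dm)@np.r_[p,1])[:3],4))
r=to(-.040,.014,12,.06,6); st("down",r)
if not r:
    r=to(-.072,.014,12,.02,5); st("feel",r)
E
```

```text
0 None tcp deck [0.0108 0.0005 0.0746] F deck [-2.3  0.9 -4.6] 13.18
tcp->corner [-0.0511 -0.     -0.0242]
down False tcp deck [ 0.0111 -0.      0.038 ] F deck [-2.4  0.1 -5.3] 13.93
feel True tcp deck [-0.0099  0.      0.0388] F deck [ 4.7  0.1 -3.3] 15.02
```

```bash
cat >> h.py <<'E'
Dm=pose(*d,z=.092,pitch=A)
def ed(): return (np.linalg.inv(Dm)@np.r_[env.get_ee_pos(),1])[:3]
def st(n,r=None): print(n,r,"tcp deck",ed().round(4),"F deck",(Dm[:3,:3].T@env.get_ft_force()).round(1),"gap",round(env.get_finger_gap(),4),round(env.get_time_s(),2))
def to(x,z,t,feed,th): p,q=tool(in_deck(x,z,t),0); return env.line_to(p,feed,orientation=q,threshold=th)
E
python3 - <<'E'
from h import *
to(-.0580,.0145,12,.04,None); st("back")
r=to(-.0580,.001,12,.015,6); st("floor",r)
c=ed()+[-.0511,0,-.0242]; print(c)
if r:
    r=to(c[0]-.0015,c[2]+.001,7.5,.02,10); st("tilt",r)
E
```

```text
back None tcp deck [-0.008  -0.      0.0381] F deck [-1.8  0.1 -4.3] gap 0.0541 15.32
floor True tcp deck [-0.0062  0.0001  0.0332] F deck [2.  0.1 5.4] gap 0.0544 15.83
[-5.72869904e-02  5.49104742e-05  9.01810907e-03]
tilt False tcp deck [-0.0043  0.0001  0.0308] F deck [-1.5  1.2  8.5] gap 0.0542 16.18
```

```bash
python3 - <<'E'
from h import *
# lift 2mm, return to 12deg, shift uphill/downhill & probe floor
to(-.0545,.013,12,.05,None); st("up")
r=to(-.0545,.000,12,.015,8); st("floor uphill",r); print(ed()+[-.0511,0,-.0242])
r=to(-.0545,.000,12,.015,8); st("push more",r); print(ed()+[-.0511,0,-.0242])
E
```

```text
up None tcp deck [-0.006   0.0001  0.0361] F deck [-1.5  0.3 -4.8] gap 0.0543 16.48
floor uphill True tcp deck [-0.0017 -0.0001  0.033 ] F deck [-0.3 -1.1  5.3] gap 0.0542 16.94
[-5.27844730e-02 -5.97180405e-05  8.82953823e-03]
push more True tcp deck [-0.0007 -0.0001  0.0321] F deck [-0.8 -1.5 10.1] gap 0.0543 17.23
[-5.17911813e-02 -5.94616706e-05  7.88446909e-03]
```

```bash
python3 - <<'E'
from h import *
for y in(.0025,-.0025):
    for z,f,th in((.012,.06,None),(-.001,.015,8)):
        p,q=tool(in_deck(-.0555,z,12,y),0); r=env.line_to(p,f,orientation=q,threshold=th)
    st(y,r); print((ed()+[-.0511,0,-.0242]).round(4))
E
```

```text
0.0025 True tcp deck [-0.0028  0.0011  0.0326] F deck [ 1.8 -1.8  4. ] gap 0.054 17.93
[-0.0539  0.0011  0.0084]
-0.0025 True tcp deck [-0.0041 -0.0014  0.0325] F deck [1.2 1.3 6.2] gap 0.0543 18.62
[-0.0552 -0.0014  0.0083]
```

```bash
python3 - <<'E'
from h import *
to(-.0575,.0105,12,.05,None)
r=to(-.0595,.0090,10,.02,12); st("a",r)
r=to(-.0608,.0090,7,.02,12); st("b",r)
env.gripper_to(.085); st("open")
u=Dm[:3,2]; t=R.from_quat(env.get_eef_rot()).as_matrix()[:,2]
env.line_to(env.get_ee_pos()-t*.07,.15); st("off")
import cv2
a=[env.read_camera(c)[:,:,::-1] for c in("top","side")]
cv2.imwrite("pics/i.png",np.hstack([cv2.resize(a[0][100:230,270:400],(400,400)),cv2.resize(a[1][180:330,250:400],(400,400))]))
E
```

```text
a False tcp deck [-0.0071 -0.      0.0314] F deck [ 0.1 -0.4 -1.2] gap 0.0542 19.19
b False tcp deck [-0.0068  0.      0.0292] F deck [-2.3 -0.1  6.5] gap 0.0542 19.48
open None tcp deck [-0.0079 -0.      0.0286] F deck [-0.3  0.5 -1. ] gap 0.0851 19.9
off None tcp deck [-0.0165 -0.0001  0.0979] F deck [-0.4 -0.1 -0.4] gap 0.0848 20.52
```

View pics/i.png

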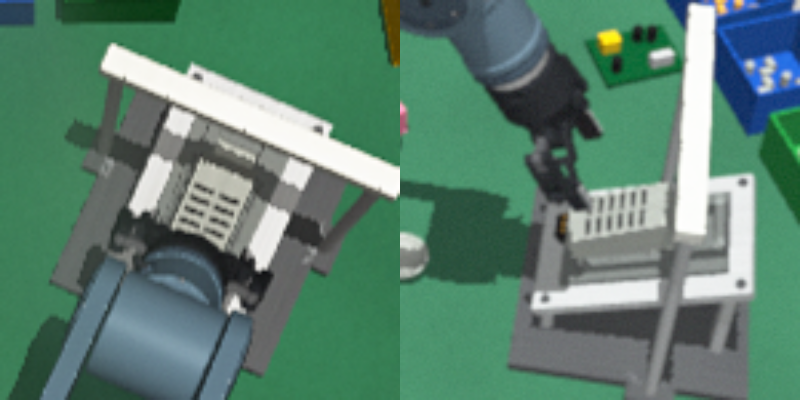

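```bash
python3 - <<'E'
from h import *
env.gripper_to(0,60)
def at(x,z): return tf(Dm,[[x,0,z]])[0], tool(in_deck(0,0,0),0)[1]
p,q=at(.018,.085); env.line_to(p,.1,orientation=q); st("above")
p,q=at(.018,.040); r=env.line_to(p,.02,threshold=25); st("press",r)
p,q=at(-.008,.09); env.line_to(at(.018,.075)[0],.1); env.line_to(at(-.030,.075)[0],.1)
r=env.line_to(at(-.030,.040)[0],.02,threshold=12); st("touch nose",r)
env.line_to(at(-.030,.075)[0],.1); env.line_to(at(.030,.075)[0],.1)
r=env.line_to(at(.030,.040)[0],.02,threshold=25); st("press rear",r)
env.line_to(at(.018,.085)[0],.1)
env.line_to(at(-.10,.16)[0],.15); st("away")
import cv2
a=[env.read_camera(c)[:,:,::-1] for c in("top","side")]
cv2.imwrite("pics/j.png",np.hstack([cv2.resize(a[0][120:210,290:380],(400,400),interpolation=2),cv2.resize(a[1][215:325,285:395],(400,400),interpolation=2)]))
E
```

```text
above None tcp deck [0.0172 0.     0.0845] F deck [ 0.1  0.5 -0.1] gap 0.0002 21.9
press False tcp deck [0.0201 0.     0.0412] F deck [ 0.6 -0.2  8.1] gap -0.0 24.3
touch nose False tcp deck [-0.0299  0.      0.0401] F deck [-0.1  1.   0.6] gap -0.0 27.33
press rear False tcp deck [0.0303 0.0001 0.041 ] F deck [-4.  -1.2 11.7] gap -0.0002 30.48
away None tcp deck [-9.960e-02 -1.000e-04  1.598e-01] F deck [ 0.9 -0.4  0.3] gap 0.0001 32.18
```

View pics/j.png

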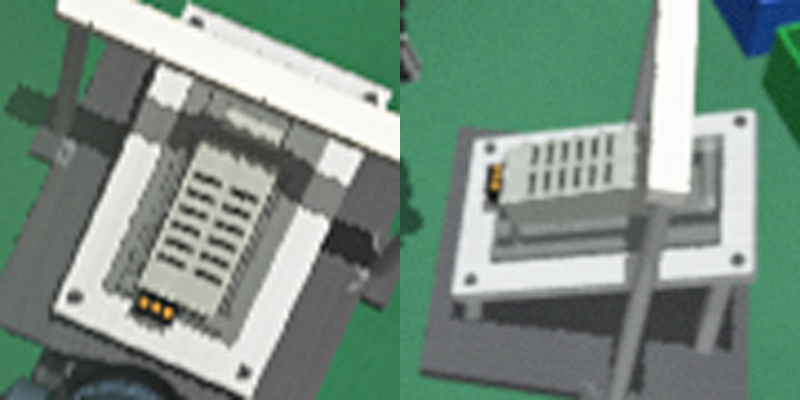

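The shell sits in the nest with its block in the notch, at about (190,173) in the side crop. The tips end further back than I assumed, so the press stopped short. I'll press deeper.

```bash
python3 - <<'E'
from h import *
P=lambda x,z: tf(Dm,[[x,0,z]])[0]
env.line_to(P(.025,.055),.2); 
r=env.line_to(P(.025,.012),.025,threshold=25); st("press rear",r)
env.line_to(P(.025,.048),.1); env.line_to(P(-.040,.048),.15)
r=env.line_to(P(-.040,.012),.025,threshold=14); st("nose",r)
env.line_to(P(-.040,.048),.1)
E
```

```text
press rear True tcp deck [0.0258 0.0001 0.0366] F deck [-1.9 -0.1 10.3] gap -0.0 34.17
nose True tcp deck [-0.0399  0.      0.0365] F deck [-1.8 -1.2 10.1] gap -0.0 35.7
```

```bash
python3 - <<'E'
from h import *
P=lambda x,z: tf(Dm,[[x,0,z]])[0]
env.line_to(P(.025,.046),.15)
r=env.line_to(P(.025,.012),.02,threshold=14); st("rear",r); ok=abs(ed()[2]-.0365)<.0012
env.line_to(P(.025,.07),.1); env.line_to(P(-.08,.16),.2); env.wait(.3); st("away")
if ok: print(env.finish_job())
E
```

```text
rear True tcp deck [ 0.0251 -0.      0.0365] F deck [-0.5 -0.6  7.5] gap 0.0002 37.3
away None tcp deck [-8.000e-02 -1.000e-04  1.594e-01] F deck [-0.4 -0.3  0.2] gap -0.0001 38.93
the job is handed in; nothing more can be done
None
```

The shorter shell is in the nest, terminal block downhill in its notch, pressed past the jaw and released. Touching its top near both ends gave the same height to within 0.1 mm, and I handed the job in at about 39 s. The judge's verdict was not returned.

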